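Set-point check of a spring-return length gauge

TASK

Check the length gauge at its set point: on the bench readout press the green key to wake it, then the blue key to zero it, then the yellow key to start the recording, one key at a time with a full press, leaving the red key alone and the gauge arm home. Then squeeze the red lock button into the side of the gauge's grip head and draw the arm out until its red pointer is in line with the white line of the orange limit marker, coming up to the line from one side without running clearly past it. The arm is sprung and pulls back, so finish while still gripping the head and holding the arm steady at the line; do not shift the orange marker or the things lying round about.

Things in the scene. Friction and masses are not known exactly. Their poses are not given: they have to be found in the camera images.
- gauge: Pull-out length gauge, fixed, z up. Grey base plate: x -55 to 55, y -175 to 215 mm, 10 mm thick, with a white scale strip along its -x edge (ticks each 5 mm, longer each 10). A square steel bar with a black grip head at its end telescopes out of an aluminium tube towards the gauge's own -y. Origin: bench level under the centre of the head when the arm is home.
- tube_mouth (a point): Centre of the mouth of the aluminium outer tube: 46 mm wide, top 44 mm (black mouth collar 48 mm) above the bench, running 170 mm from here to the gauge's +y. A steel lock striker stands on it, up to 62 mm above the bench, 15 mm behind the mouth.
- gauge_arm (a joint): Extension of the telescoping arm in m: 0 = home (locked), growing as it slides out along the gauge's -y, end stop at 0.140. Its return spring pulls it home with about 4.4 N at 0 and 5.5 N at 0.140. With the lock engaged it gives 1 to 2 mm under a 30 N pull.
- lock_button (a joint): Red lock button, 19 mm diameter, on the -x side of the head, 7 mm proud; value: how far it is pushed in along the gauge's +x, m (0 out, 0.005 fully in). Sprung: 3.2 N to start, 7.2 N fully in. A steel latch bar on it hooks behind the striker and is clear only near full depth, so keep it fully in while drawing the first 10 mm; later it does not matter.
- grip_point (a point): Centre of the black grip head at lock button height, 55 mm above the bench; axes as the gauge's. Head 24 (x) x 30 (y) mm, z 14 to 76 mm; over the button 31 mm thick along x, 26 mm with it pushed in. Take it from above, fingers closing along the gauge's x, one on the button, one on the opposite (+x) side; squeeze with 20 N or more. At home 20 mm lie between head and tube mouth.
- pointer_tip (a point): Tip of the red pointer that sticks out of the head's foot towards -x over the scale, 16.5 mm above the bench; axes as the gauge's. It lies 41 mm to -x of grip_point and at the same y.
- limit_marker (a joint): Place of the orange limit marker along the scale in m: the pointer is in line with it when joint gauge_arm has the same value. It slides stiffly (4 N) and starts between 0.060 and 0.120.
- marker_line (a point): White line across the orange limit marker (13 x 14 mm, top 17 mm above the bench, on the -x edge of the base plate), 16.5 mm above the bench, 48 mm to -x of the arm's line; axes as the gauge's. The pointer is in line when its y in this frame is 0 (positive: not far enough out).
- readout: Grey bench readout, fixed, 125 (x) x 170 (y) mm, its key deck 34 mm above the bench, with a sloping display behind the keys (+x) rising to 66 mm. Origin: under its centre at bench level. Four round keys in one row along y, 22.5 mm to -x of the centre, 38 mm apart: from +y (left) blue, yellow, red, green.
- key_green (a joint): Green wake key, 21 mm diameter: how far it is down, in m; 0 up, 0.004 fully down, sprung, 2.5 N to start and 4.5 N fully down.
- key_blue (a joint): Blue zero key: the same.
- key_yellow (a joint): Yellow record key: the same.
- key_red (a joint): Red clear key: the same. It is not to be pressed.
- key_green_top (a point): Centre of the green key's top, 41 mm above the bench when up (7 mm above the deck).
- key_blue_top (a point): Centre of the blue key's top, the same.
- key_yellow_top (a point): Centre of the yellow key's top, the same.
- key_red_top (a point): Centre of the red key's top, the same.
- caliper: Loose digital caliper, 200 x 62 x 14 mm, lying behind the gauge; to be left alone.
- stopwatch: Loose black stopwatch, 62 x 68 x 20 mm, to the right behind the gauge; to be left alone.
- marker_1: Loose red and white marker pen, 135 mm long, 17 mm thick, lying near the front edge of the bench; to be left alone.
There are look-alikes about, which are no part of the job. Several things have the shape of the readout; the one meant has the colours described above.

How it is judged:
By the outcome, as a careful person would: the job done as asked, in the order asked, and still so for the second after the job is handed in, while the arm keeps its last pose, push and grip.
It also fails if it takes over 51 s, if anything falls off the work surface, if the arm or the gripper's body presses on something with over 40 N, if the wrist force passes 120 N, or if a joint passes its speed limit or range.

ROBOT

A 6-joint arm with a two-finger parallel gripper is mounted at the origin on a cart in front of the work surface, level with it; the furniture and walls round the work are solid. World frame = base frame: x ahead of the robot, y to its left, z up, the work surface at z = 0. Lengths are in m, angles in rad, forces in N, time in s.
With the tool pointing down it reaches from about 0.3 to 0.85 m from the base axis. Payload 5.4 kg.
Tool frame: the origin (TCP) lies at the very end of the fingers, on their centre line; the grasp point (between the pads) lies 19 mm behind it; z points along the fingers, y is the line along which they close (so a half turn about z gives the same grasp; the last joint's range is limited). The gripper opens to 85 mm and grips with 20 to 120 N. Pads are 22 mm wide; open, the fingers measure 114 mm over their backs; the gripper's body (76 mm by 85 mm) begins 54 mm behind the grasp point. The pads swing forward as they close: fully open they stand 13 mm farther back than shut.
Start: joints at [1.103, 0.158, 1.597, -0, 1.386, -0.21], TCP at [0.147, 0.556, 0.231] pointing down, gripper open.
Joint ranges: [-2.91, 2.91], [-0.94, 2.29], [0.18, 2.7], [-1.29, 4.43], [0.17, 2.64], [-3, 3]. Speed limits (rad/s): [2.57, 2.57, 3.14, 3.14, 3.14, 3.14].

INTERFACE

Orientations are given as [roll, pitch, yaw] about the fixed x, y, z axes, in that order (R = Rz(yaw) Ry(pitch) Rx(roll)).
In Python, from station import monitor, vision, order gives the robot as it stands. The module is installed in compiled form; this text tells all that it offers.
- The arm moves only by the tool drive_tool, never from a script. Its argument "commands" is a list that holds one entry, the list of rows, each a list of 7 numbers: the shift along the world's x, y, z in mm, then the turn, a rotation vector about the world's x, y, z in rad, then the gripper command: -1 is shut, 1 is fully open, values between are in proportion. In form: [[[x, y, z, ax, ay, az, fingers], ...]]. A call has 1 to 12 rows; each row shifts and turns the commanded pose from where the row before left it; what a row does not reach is not made up. A row lasts 1/10 s, in which the tool goes at most 50 mm and 8.59 degrees, less where a joint would pass 70% of its speed; a pose out of reach is approached as far as the arm can. A call with a gripper value outside its range is refused whole. The fingers move at their own pace and stop on an object; "grip_force" is the grip in N (left out, the last holds). Time passes only in rows, so rows that do not move let the fingers close. It gives the time, the measured TCP pose, the force, the opening and the grip force at its end, in the units of the state.
- monitor.sense(): the state, without advancing time (a new reading comes with each control period).
- vision.read_camera(name): name is "side" or "top"; returns the picture (480x640x3 uint8, blue, green, red); there is no depth.
- vision.calibration(name): a dict with "fx", "fy", "cx", "cy" (pixels), "extrinsics" (4x4, takes a point from camera to world coordinates). Camera axes: x right, y up, looking along -z (the intrinsics and any distortion apply to the point x, -y, -z); pixel columns grow to the right and rows downward; lengths in m; the calibration is good to about 2 mm. A picture is of the moment at which its call begins. calibration takes no time and is no camera call.
- order.finish_job(): hands the job in; it is judged then, once.
The state is a dict: "time": time; "joint_positions": joint angles; "dq": joint speeds; "tau": joint torques, N m; "tcp_pos": TCP position; "ee_rot": TCP orientation; "ft_force": force on the tool from outside, world axes, zero at the start; "moment": the same for the moment, N m; "width": opening from 0.0 (shut) to 1.0 (fully open); "grip_force": force on a finger pad.
Only numpy, scipy, OpenCV 4.12 (cv2) and the standard library are available. Lean on these libraries where they do the work, as an engineer would, in place of code of your own. Each camera call takes 0.05 s, during which the arm holds its last target. There are 200 camera calls.

## Working session

There is one attempt and no reset: what is moved stays moved. The work goes in short steps, Python scripts to look and compute and a tool call to move; the robot and the scene stay as the last step left them, time stands still between calls to the robot, and variables do not carry over. Pictures are saved under pics/ and viewed, at most 10 in all, crops included, and the job is handed in when it is done.

Besides the shell and the picture viewer there is one more tool, called after "Request:" as name(argument=value, ...), one argument or row to a line, values as JSON. drive_tool: Moves the arm, as the interface text tells. Its arguments: {"type":"object","properties":{"commands":{"type":"array"},"grip_force":{"type":"number"}},"required":["commands"]}

```bash
mkdir -p pics
python3 - <<'E'
from station import monitor, vision
import cv2
for n in("top","side"):
    cv2.imwrite(f"pics/{n}0.png",vision.read_camera(n)); c=vision.calibration(n); print(n,c)
print(monitor.sense())
E
```

```text
top {'fx': 524.6348624066924, 'fy': 524.6348624066924, 'cx': 318.43995013566433, 'cy': 243.23870241391228, 'extrinsics': array([[-0.01133605,  0.99500511, -0.09917827,  0.45259252],
       [-0.99991352, -0.01061863,  0.00775857,  0.21779559],
       [ 0.00666668,  0.09925764,  0.99503943,  1.4843811 ],
       [ 0.        ,  0.        ,  0.        ,  1.        ]])}
side {'fx': 440.490788473623, 'fy': 440.490788473623, 'cx': 318.1579766910632, 'cy': 237.7292040218825, 'extrinsics': array([[-0.9068949 ,  0.20996049, -0.36531936,  0.05511199],
       [-0.42119646, -0.4278057 ,  0.79973485,  1.30227262],
       [ 0.01162701,  0.87914667,  0.47640942,  0.70800618],
       [ 0.        ,  0.        ,  0.        ,  1.        ]])}
{'time': 0.1, 'joint_positions': array([ 1.10291318e+00,  1.59000775e-01,  1.59811255e+00,  1.87221629e-07,
        1.38620633e+00, -2.10095898e-01]), 'dq': array([ 0.00119613, -0.00260593, -0.00305655,  0.00017948, -0.00127879,
        0.00081922]), 'tau': array([-2.19202116e-04, -3.96990430e+01, -3.32337499e+01, -1.43873390e-04,
        4.12382258e-03,  2.62101014e-05]), 'tcp_pos': array([0.14635802, 0.55549753, 0.23040395]), 'ee_rot': array([-3.13990367e+00, -3.60352152e-04,  2.88380506e+00]), 'ft_force': array([ 0.33525268, -0.60584277,  0.13535361]), 'moment': array([-0.04028781, -0.02001442,  0.00918633]), 'grip_force': 0.0, 'width': 1.000014328324815}
```

View pics/top0.png

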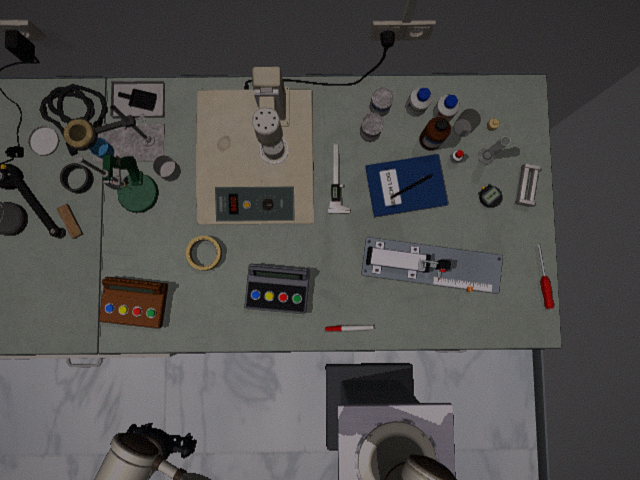

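View pics/side0.png

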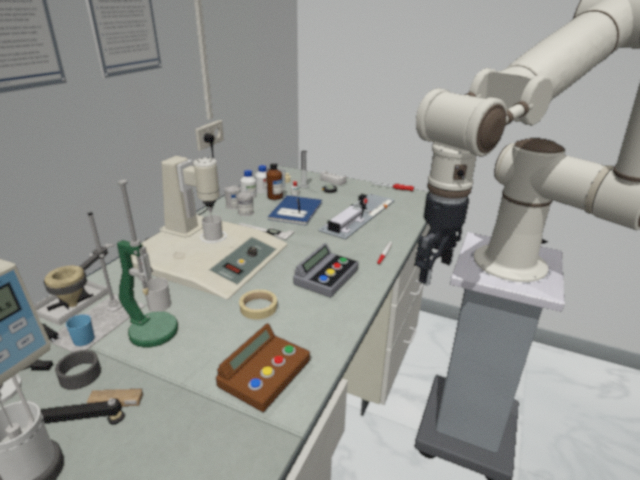

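The top view shows readout-shaped things: brown one at (135,302), grey one at (278,288) and a panel on the beige stand at (255,203). The grey one fits the description: grey body, with blue (255,295), yellow (269,296), red (283,297) and green (297,298) keys. The gauge is at (432,265), with its head near (443,266) and the orange marker near (470,288). I'll confirm both in one crop and measure.

```bash
cat > h.py <<'E'
import numpy as np,cv2
from station import vision
def ray(n,u,v):
    c=vision.calibration(n);E=np.array(c["extrinsics"])
    d=E[:3,:3]@np.array([(u-c["cx"])/c["fx"],-(v-c["cy"])/c["fy"],-1.]);return E[:3,3],d
def plane(n,u,v,z):
    o,d=ray(n,u,v);return o+d*(z-o[2])/d[2]
def proj(n,p):
    c=vision.calibration(n);E=np.array(c["extrinsics"]);q=E[:3,:3].T@(np.array(p)-E[:3,3])
    return np.array([c["cx"]-c["fx"]*q[0]/q[2],c["cy"]+c["fy"]*q[1]/q[2]])
def blobs(im,lo,hi,box,amin=4):
    x0,y0,x1,y1=box;h=cv2.cvtColor(im[y0:y1,x0:x1],cv2.COLOR_BGR2HSV)
    m=cv2.inRange(h,lo,hi)
    if lo[0]==0: m|=cv2.inRange(h,(172,)+lo[1:],(180,)+hi[1:])
    n,_,s,c=cv2.connectedComponentsWithStats(m)
    return [(s[i,4],c[i]+(x0,y0)) for i in range(1,n) if s[i,4]>=amin]
C=dict(red=((0,120,70),(6,255,255)),orange=((7,130,120),(18,255,255)),yellow=((20,110,90),(35,255,255)),green=((40,90,60),(85,255,255)),blue=((100,110,70),(125,255,255)))
E
python3 - <<'E'
from h import *
t=cv2.imread("pics/top0.png");s=cv2.imread("pics/side0.png")
for k in C:
    for a,c in blobs(t,*C[k],(240,260,315,315)): print(k,a,c.round(1),plane("top",*c,.041).round(4))
for k in("red","orange"):
    for a,c in blobs(t,*C[k],(355,230,510,300),2): print("gauge",k,a,c.round(1),plane("top",*c,.0165).round(4))
    for a,c in blobs(s,*C[k],(315,185,400,240),2): print("side",k,a,c.round(1))
# base plate edges: corners
h=cv2.cvtColor(t,cv2.COLOR_BGR2HSV)
print([h[y,x] for x,y in((400,282),(480,255),(450,220),(372,246))])
A=cv2.resize(t[230:300,355:512],None,fx=5,fy=5,interpolation=cv2.INTER_CUBIC)[:,:785]
B=cv2.resize(t[258:316,240:318],None,fx=4,fy=4);o=np.zeros((590,790,3),np.uint8)
o[:350,:785]=A;o[355:355+232,:312]=B
S=cv2.resize(s[190:240,315:400],None,fx=4.5,fy=4.5);o[355:355+225,330:330+S.shape[1]]=S
cv2.imwrite("pics/crop1.png",o)
E
```

```text
red 44 [282.8 296.9] [0.45   0.3057 0.041 ]
yellow 44 [269.  295.7] [0.4538 0.3435 0.041 ]
green 43 [296.6 298. ] [0.4465 0.268  0.041 ]
blue 47 [255.  294.4] [0.4576 0.3816 0.041 ]
gauge red 15 [442.4 270.1] [ 0.5197 -0.1401  0.0165]
side red 24 [396.5 186.4]
side red 8 [365.  200.2]
gauge orange 20 [470.  288.6] [ 0.4669 -0.2154  0.0165]
[array([40, 24, 97], dtype=uint8), array([110,  25,  92], dtype=uint8), array([48, 13, 95], dtype=uint8), array([110,  18,  85], dtype=uint8)]
```

View pics/crop1.png

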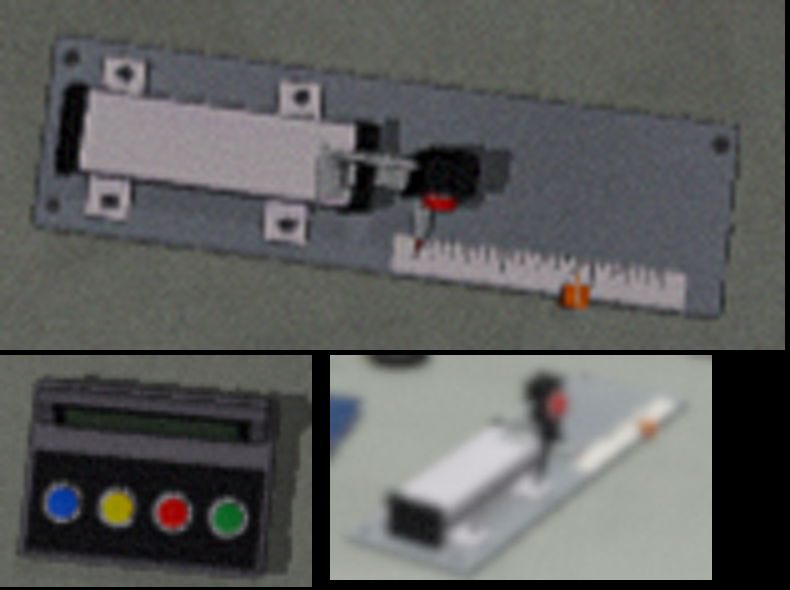

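The crop confirms the grey readout: blue, yellow, red, green run left to right. It also shows the gauge with its head at home, its red button towards -x (crop 440,203), the pointer tip near (418,243) and the orange marker at (575,292). Next I'll average frames to get the gauge frame and marker distance accurately.

Run:
```python
from h import *
a=np.mean([vision.read_camera("top").astype(float) for _ in range(16)],0);np.save("avg.npy",a)
t=a.round().astype(np.uint8)
pc=[np.array(p)/5+(355,230)-.4 for p in((55,38),(738,125),(722,317),(35,228))]
P=np.array([plane("top",*p,.010)[:2] for p in pc]);print(P.round(4))
y=(P[0]+P[3]-P[1]-P[2]);print("len",np.linalg.norm(y)/2,"wid",np.linalg.norm(P[0]+P[1]-P[2]-P[3])/2)
y/=np.linalg.norm(y);x=np.array([y[1],-y[0]]);o=P.mean(0)-.020*y;print("yaw",np.arctan2(-y[0],y[1]),"origin",o)
g=lambda p:np.array([(p[:2]-o)@x,(p[:2]-o)@y])*1000
for k,z in(("red",.055),("red",.0165),("orange",.0165)):
    for A,c in blobs(t,*C[k],(355,230,510,300),2): print(k,z,A,c.round(1),g(plane("top",*c,z)).round(1))
# rectified view at z=.0165, gauge frame: x -70..0 down->left ; columns = -y from -30..130 mm, 5 px/mm
mm=5;cols=np.arange(-25,125,1/mm);rows=np.arange(-5,-65,-1/mm)
U=np.zeros((len(rows),len(cols),2),np.float32)
for i,r in enumerate(rows):
    for j in (0,len(cols)-1):
        U[i,j]=proj("top",np.append(o+x*r/1000-y*cols[j]/1000,.0165))
    w=np.linspace(0,1,len(cols))[:,None];U[i]=U[i,0]*(1-w)+U[i,-1]*w
R=cv2.remap(a.astype(np.float32),U,None,cv2.INTER_CUBIC).clip(0,255);np.save("R.npy",R)
o1=np.clip(R*1.5,0,255).astype(np.uint8)
for c in range(0,750,50): cv2.line(o1,(c,0),(c,6),(0,255,0),1)
M=cv2.resize(o1[170:290,440:600] if 0 else o1,None,fx=1,fy=1)
Z=cv2.resize(o1[180:300,425:575],None,fx=2.4,fy=2.4);Y=cv2.resize(o1[120:240,50:200],None,fx=2.4,fy=2.4)
cv2.imwrite("pics/rect.png",np.vstack([M,np.hstack([Y,Z,np.zeros((288,30,3),np.uint8)])]));print(M.shape)
```

```text
[[ 0.6153  0.0727]
 [ 0.5618 -0.3124]
 [ 0.4539 -0.2984]
 [ 0.508   0.0861]]
len 0.3885552836882788 wid 0.10841404557216962
yaw -0.13898480553034648 origin [ 0.53198197 -0.13282128]
red 0.055 16 [442.2 270.1] [-14.5   0.5]
red 0.0165 16 [442.2 270.1] [-11.4  -8.5]
orange 0.0165 20 [470.  288.6] [-53.  -90.8]
(300, 750, 3)
```

View pics/rect.png

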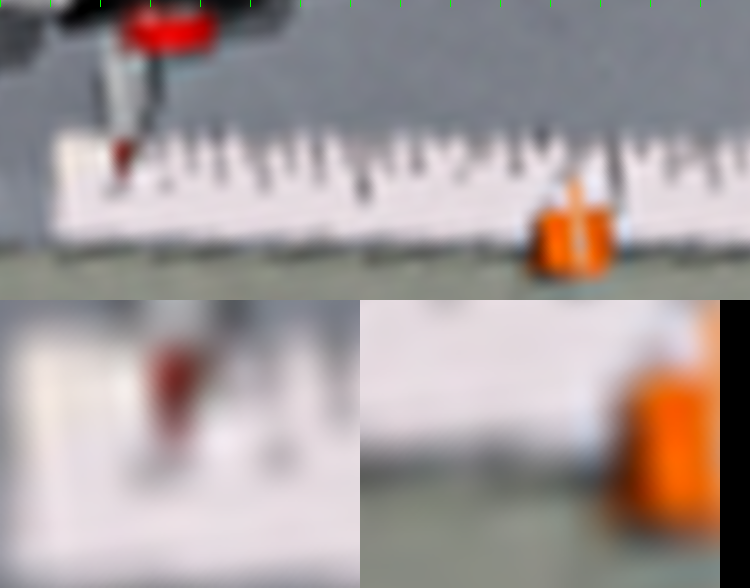

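The rectified view (5 px/mm along the gauge) shows the pointer tip at column ~122 and the marker's white line at ~576, so about 91 mm apart. I'll pin those down numerically and compute the moves to the keys.

Run:
```python
from h import *
R=np.load("R.npy");b,g,r=R[...,0],R[...,1],R[...,2]
w=np.clip((r-g)[138:178,95:150]-15,0,None);c=np.arange(95,150)
print("pointer per row",[(138+i*8,round((w[i*8:i*8+8]*c).sum()/max(w[i*8:i*8+8].sum(),1e-9),1)) for i in range(5)])
bb=b[185:275,525:625]
for i in range(0,90,10):
    p=bb[i:i+10].mean(0); q=p[30:75]; k=30+q.argmax(); s=p[k-8:k+9]; s=s-s.min(); print(185+i,525+k,round(525+k-8+(s*np.arange(17)).sum()/s.sum(),1),q.max().round())
o=(r-b)>60
ys,xs=np.where(o[:,500:650]); print("orange cols",[ (y,500+np.where(o[y,500:650])[0].min(),500+np.where(o[y,500:650])[0].max()) for y in range(190,280,10) if o[y,500:650].any()])
s=(b+g+r)[150:162,130:740].mean(0);print("ticks",[130+i for i in range(4,606) if s[i]==s[i-4:i+5].min() and s[i]<s[max(0,i-15):i+15].max()-40])
```

```text
pointer per row [(138, np.float64(121.4)), (146, np.float64(121.2)), (154, np.float64(120.8)), (162, np.float64(120.9)), (170, np.float64(121.9))]
185 594 594.7 161.0
195 559 558.0 143.0
205 561 560.9 88.0
215 578 577.4 58.0
225 579 578.4 68.0
235 579 579.1 80.0
245 580 579.8 74.0
255 581 580.6 55.0
265 582 582.3 47.0
orange cols [(190, np.int64(571), np.int64(579)), (200, np.int64(571), np.int64(580)), (210, np.int64(549), np.int64(605)), (220, np.int64(539), np.int64(610)), (230, np.int64(538), np.int64(611)), (240, np.int64(538), np.int64(611)), (250, np.int64(538), np.int64(612)), (260, np.int64(537), np.int64(610)), (270, np.int64(545), np.int64(605))]
ticks [160, 191, 219, 257, 290, 317, 385, 416, 477, 515, 542, 574, 613, 641, 672, 708]
```

Request:
drive_tool(
  commands=[
    [[30,-29,-10,0,0,-0.07,-1],[30,-29,-15,0,0,-0.07,-1],[30,-29,-15,0,0,-0.07,-1],[30,-29,-15,0,0,-0.07,-1],[30,-29,-15,0,0,-0.07,-1],[30,-29,-15,0,0,-0.07,-1],[30,-29,-15,0,0,-0.07,-1],[30,-29,-15,0,0,-0.07,-1],[30,-29,-20,0,0,-0.07,-1],[30,-27,-20,0,0,-0.07,-1],[0,0,0,0,0,0,-1],[0,0,0,0,0,0,-1]],
  ],
  grip_force=40,
)

```text
time: 2.1
tcp_pos: [0.4467, 0.2674, 0.0759]
ee_rot: [-3.141, -0.001, 2.182]
ft_force: [0.2, 0.4, 0.7]
width: 0.001
grip_force: 0.0
```

Request:
drive_tool(
  commands=[
    [[0,0,-20,0,0,0,-1],[0,0,-13,0,0,0,-1],[0,0,-3,0,0,0,-1],[0,0,-2,0,0,0,-1],[0,0,-1.5,0,0,0,-1],[0,0,0,0,0,0,-1]],
  ],
)

```text
time: 2.7
tcp_pos: [0.4464, 0.2685, 0.0373]
ee_rot: [3.141, -0.0, 2.184]
ft_force: [-3.0, -0.1, 4.1]
width: -0.002
grip_force: 2.1
```

Request:
drive_tool(
  commands=[
    [[0,0,-1,0,0,0,-1],[0,0,-0.5,0,0,0,-1],[0,0,0,0,0,0,-1]],
  ],
)

```text
time: 3.0
tcp_pos: [0.4468, 0.2684, 0.0369]
ee_rot: [3.141, -0.0, 2.184]
ft_force: [-7.9, -0.9, 13.2]
width: 0.001
grip_force: 7.0
```

Run:
```python
from h import *
s=vision.read_camera("side");cv2.imwrite("pics/s1.png",cv2.resize(s[225:315,270:380],None,fx=6,fy=6))
```

```text
(no output)
```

View pics/s1.png

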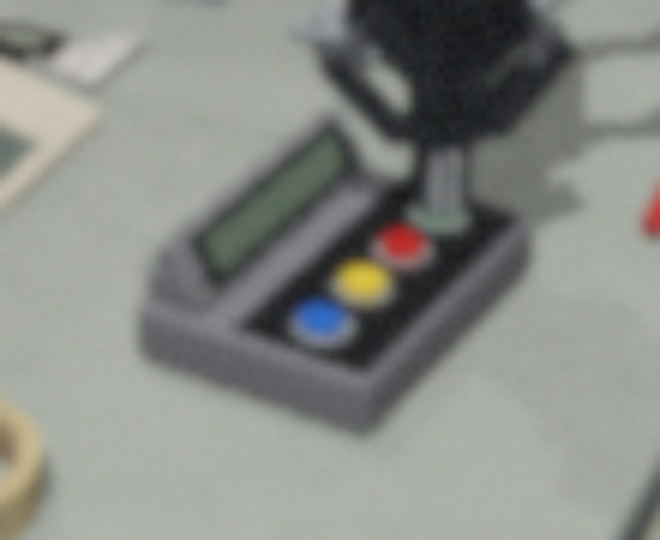

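The crop shows the finger on the green key with the other keys up, and the 13 N at z = 36.9 mm means it is at the bottom. Lift and go to blue.

Request:
drive_tool(
  commands=[
    [[0,0,15,0,0,0,-1],[0,0,20,0,0,0,-1],[3,38,0,0,0,0,-1],[4,38,0,0,0,0,-1],[4,37.5,0,0,0,0,-1],[0,0,0,0,0,0,-1],[0,0,-15,0,0,0,-1],[0,0,-12,0,0,0,-1],[0,0,-3,0,0,0,-1],[0,0,-3,0,0,0,-1],[0,0,-2,0,0,0,-1],[0,0,0,0,0,0,-1]],
  ],
)

```text
time: 4.25
tcp_pos: [0.4568, 0.38, 0.0369]
ee_rot: [-3.137, 0.001, 2.184]
ft_force: [-8.4, -7.2, 17.8]
width: -0.002
grip_force: 8.8
```

Blue is bottomed too. Next, lift and go to yellow (-4, -38).

Request:
drive_tool(
  commands=[
    [[0,0,15,0,0,0,-1],[0,0,20,0,0,0,-1],[-4,-38,0,0,0,0,-1],[0,0,0,0,0,0,-1],[0,0,-15,0,0,0,-1],[0,0,-12,0,0,0,-1],[0,0,-3,0,0,0,-1],[0,0,-3,0,0,0,-1],[0,0,-1.5,0,0,0,-1],[0,0,0,0,0,0,-1]],
  ],
)

```text
time: 5.25
tcp_pos: [0.4528, 0.3434, 0.0369]
ee_rot: [-3.138, -0.0, 2.185]
ft_force: [-8.6, -5.1, 15.4]
width: -0.001
grip_force: 7.8
```

Request:
drive_tool(
  commands=[
    [[0,0,25,0,0,0,-1],[0,0,45,0,0,0,-1],[0,0,45,0,0,0,0.5],[7,-43,25,0,0,-0.075,0.5],[7,-43,0,0,0,-0.075,0.5],[7,-43,0,0,0,-0.075,0.5],[7,-43,0,0,0,-0.075,0.5],[7,-43,0,0,0,-0.075,0.5],[7,-43,0,0,0,-0.075,0.5],[7,-43,0,0,0,-0.075,0.5],[7,-43,0,0,0,-0.075,0.5],[7,-43,0,0,0,-0.075,0.5]],
  ],
)

```text
time: 6.45
tcp_pos: [0.5168, -0.0448, 0.1755]
ee_rot: [3.141, -0.0, 1.506]
ft_force: [0.3, 0.5, -0.7]
width: 0.748
grip_force: 0.0
```

Request:
drive_tool(
  commands=[
    [[7,-43,0,0,0,-0.078,0.5],[8,-43,-20,0,0,0,0.5],[0,0,-40,0,0,0,0.5],[0,0,0,0,0,0,0.5],[0,0,0,0,0,0,0.5],[0,0,0,0,0,0,0.5]],
  ],
)

```text
time: 7.05
tcp_pos: [0.5328, -0.1289, 0.1175]
ee_rot: [3.139, 0.001, 1.432]
ft_force: [0.3, 0.2, 0.2]
width: 0.747
grip_force: 0.0
```

Run:
```python
from h import *
from station import monitor
s=vision.read_camera("side");t=vision.read_camera("top")
o=np.vstack([cv2.resize(t[220:310,355:515],None,fx=3.3,fy=3.3),cv2.resize(s[140:235,305:465],None,fx=3,fy=3)[:,:] if 0 else cv2.resize(s[140:225,305:465],(528,280))])
cv2.imwrite("pics/p2.png",o[:600]);m=monitor.sense();print(m["tcp_pos"],m["ee_rot"],m["ft_force"],m["width"])
```

```text
[ 0.53294682 -0.12907881  0.11779758] [3.13814145e+00 1.10352384e-03 1.43224019e+00] [ 0.44746397 -0.4549673  -0.15974671] 0.7491017500808438
```

View pics/p2.png

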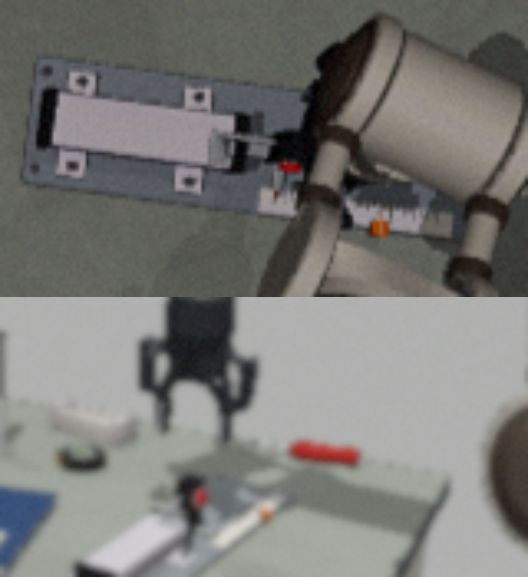

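The top view still shows the pointer (276,195) and marker (380,228) clear of the arm, and the side view shows the open fingers above the head. Descend now.

Request:
drive_tool(
  commands=[
    [[-1,-3.2,0,0,0,0,0.5],[0,0,-25,0,0,0,0.5],[0,0,-25,0,0,0,0.5],[0,0,-20,0,0,0,0.5],[0,0,-13,0,0,0,0.5],[0,0,0,0,0,0,0.5]],
  ],
)

```text
time: 7.75
tcp_pos: [0.5295, -0.1319, 0.0314]
ee_rot: [-3.139, -0.001, 1.431]
ft_force: [-1.0, 0.3, 0.1]
width: 0.752
grip_force: 0.0
```

Request:
drive_tool(
  commands=[
    [[0,0,0,0,0,0,0],[0,0,0,0,0,0,-0.1],[0,0,0,0,0,0,-0.15],[0,0,0,0,0,0,-0.2],[0,0,0,0,0,0,-0.2],[0,0,0,0,0,0,-0.2]],
  ],
  grip_force=40,
)

```text
time: 8.35
tcp_pos: [0.5307, -0.1326, 0.0329]
ee_rot: [3.141, 0.0, 1.431]
ft_force: [0.2, -1.1, -0.3]
width: 0.399
grip_force: 0.0
```

Request:
drive_tool(
  commands=[
    [[0,0,0,0,0,0,-0.4],[0,0,0,0,0,0,-0.6],[0,0,0,0,0,0,-0.8],[0,0,0,0,0,0,-1],[0,0,0,0,0,0,-1],[0,0,0,0,0,0,-1]],
  ],
  grip_force=40,
)

```text
time: 8.95
tcp_pos: [0.5325, -0.1329, 0.0334]
ee_rot: [3.137, 0.0, 1.43]
ft_force: [7.9, 0.0, -2.7]
width: 0.285
grip_force: 41.8
```

Request:
drive_tool(
  commands=[
    [[0.8,0,0,0,0,0,-1],[0,0,0,0,0,0,-1],[0,0,0,0,0,0,-1]],
  ],
)

```text
time: 9.25
tcp_pos: [0.5325, -0.1329, 0.0334]
ee_rot: [3.139, 0.0, 1.431]
ft_force: [6.5, -0.6, 0.8]
width: 0.282
grip_force: 40.7
```

Request:
drive_tool(
  commands=[
    [[-0.3,-2,0,0,0,0,-1],[-0.3,-2,0,0,0,0,-1],[0,0,0,0,0,0,-1],[0,0,0,0,0,0,-1]],
  ],
)

```text
time: 9.65
tcp_pos: [0.532, -0.136, 0.0333]
ee_rot: [3.139, -0.001, 1.43]
ft_force: [6.6, 2.9, 1.7]
width: 0.283
grip_force: 41.0
```

The head moves out under about 3 N, so the lock is clear. Draw to about 79 mm, then look.

Request:
drive_tool(
  commands=[
    [[-1,-7.4,0,0,0,0,-1],[-1,-7.4,0,0,0,0,-1],[-1,-7.4,0,0,0,0,-1],[-1,-7.4,0,0,0,0,-1],[-1,-7.4,0,0,0,0,-1],[-1,-7.4,0,0,0,0,-1],[-1,-7.4,0,0,0,0,-1],[-1,-7.4,0,0,0,0,-1],[-1,-7.4,0,0,0,0,-1],[-1,-7.4,0,0,0,0,-1],[0,0,0,0,0,0,-1],[0,0,0,0,0,0,-1]],
  ],
)

```text
time: 10.85
tcp_pos: [0.5213, -0.2099, 0.0334]
ee_rot: [3.141, -0.001, 1.43]
ft_force: [2.7, 3.7, 6.9]
width: 0.292
grip_force: 39.7
```

```bash
cat > look.py <<'E'
from h import *
from station import monitor
import sys
m=monitor.sense();p=m["tcp_pos"][:2];yv=np.array([.1385,.9904]);print("ext",(np.array([.5325,-.1329])-p)@yv*1000,p,m["ft_force"].round(1),m["width"])
a=np.mean([vision.read_camera("top").astype(float) for _ in range(10)],0)
o=np.array([.53198,-.13282]);y=np.array([-np.sin(-.139),np.cos(-.139)]);x=np.array([y[1],-y[0]])
mm=5;cols=np.arange(-25,125,1/mm);rows=np.arange(-5,-65,-1/mm);U=np.zeros((len(rows),len(cols),2),np.float32)
for i,r in enumerate(rows):
    e=[proj("top",np.append(o+x*r/1000-y*c/1000,.0165)) for c in(cols[0],cols[-1])]
    w=np.linspace(0,1,len(cols))[:,None];U[i]=e[0]*(1-w)+e[1]*w
R=cv2.remap(a.astype(np.float32),U,None,cv2.INTER_CUBIC).clip(0,255);np.save("R2.npy",R)
b,g,r=R[...,0],R[...,1],R[...,2]
d=np.where((r-g>25)&(g-b<25),r-g,0)[138:185,:560]
w=d[:,300:];print("pointer col",[round(float((k*np.arange(300,560)).sum()/max(k.sum(),1)),1) for k in(w[0:10],w[10:20],w[20:30],w[30:40])],[round(w[k:k+10].sum()) for k in(0,10,20,30)])
cv2.imwrite("pics/"+sys.argv[1],np.clip(cv2.resize(R[100:300,350:700],None,fx=2.2,fy=2.2)*1.5,0,255).astype(np.uint8))
E
python3 look.py l1.png
```

```text
ext 77.83092149629202 [ 0.52127533 -0.20991565] [2.7 3.7 6.9] 0.29234205796282403
pointer col [513.5, 513.8, 513.9, 514.1] [3740, 8161, 7822, 2634]
```

View pics/l1.png

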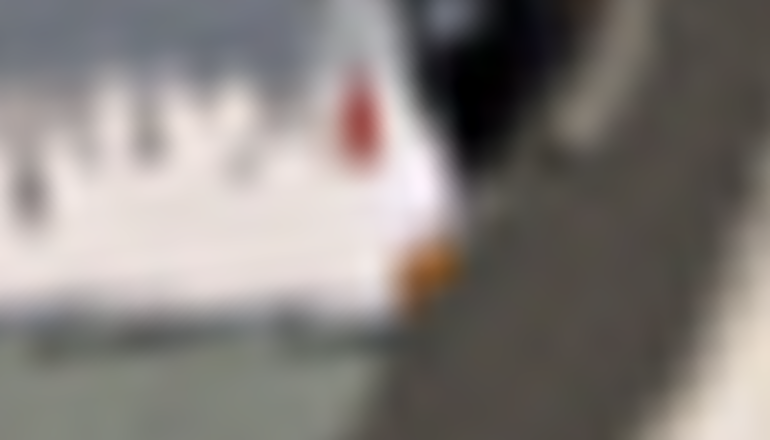

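The pointer is at column 513.8 (78.5 mm out by image, 77.8 mm by TCP). The marker is partly covered by the arm, so about 13 mm remain. Advance 10 mm and remeasure.

Request:
drive_tool(
  commands=[
    [[-0.4,-3,0,0,0,0,-1],[-0.5,-3.4,0,0,0,0,-1],[-0.5,-3.4,0,0,0,0,-1],[0,0,0,0,0,0,-1],[0,0,0,0,0,0,-1]],
  ],
)

```text
time: 11.85
tcp_pos: [0.5199, -0.2195, 0.0333]
ee_rot: [3.141, -0.001, 1.431]
ft_force: [3.0, 4.6, 6.4]
width: 0.285
grip_force: 39.6
```

```bash
sed -i 's/:560\]/:640]/;s/300,560/300,640/' look.py; python3 look.py l2.png
```

```text
ext 87.50962772009885 [ 0.51985496 -0.21948955] [3.  4.6 6.4] 0.2847411766686512
pointer col [562.7, 561.4, 560.3, 561.2] [1584, 8520, 9963, 8244]
```

View pics/l2.png

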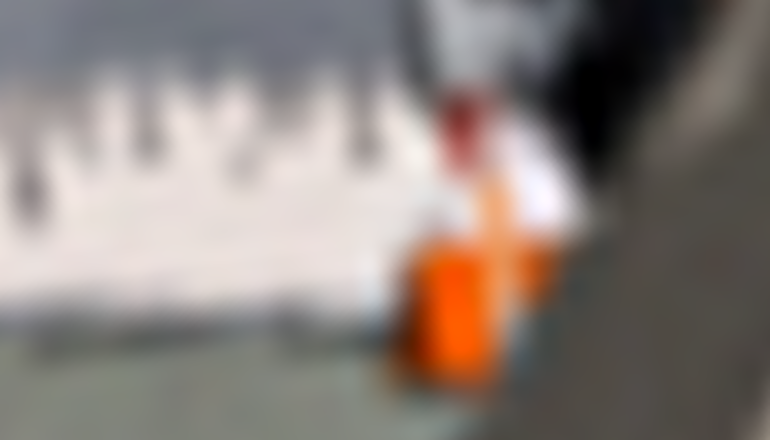

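The pointer (column ~561) sits just short of the marker's line (~577), with about 3.2 mm left. Go 2.4 mm more and check.

Request:
drive_tool(
  commands=[
    [[-0.2,-1.2,0,0,0,0,-1],[-0.2,-1.2,0,0,0,0,-1],[0,0,0,0,0,0,-1],[0,0,0,0,0,0,-1]],
  ],
)

```text
time: 12.75
tcp_pos: [0.5195, -0.2218, 0.0334]
ee_rot: [3.141, -0.001, 1.431]
ft_force: [2.9, 3.7, 6.3]
width: 0.286
grip_force: 39.8
```

```bash
python3 look.py l3.png
```

```text
ext 89.86886944082191 [ 0.51952189 -0.22182508] [2.9 3.7 6.3] 0.28571019213766324
pointer col [573.5, 572.1, 571.8, 572.7] [313, 3545, 4143, 5176]
```

View pics/l3.png

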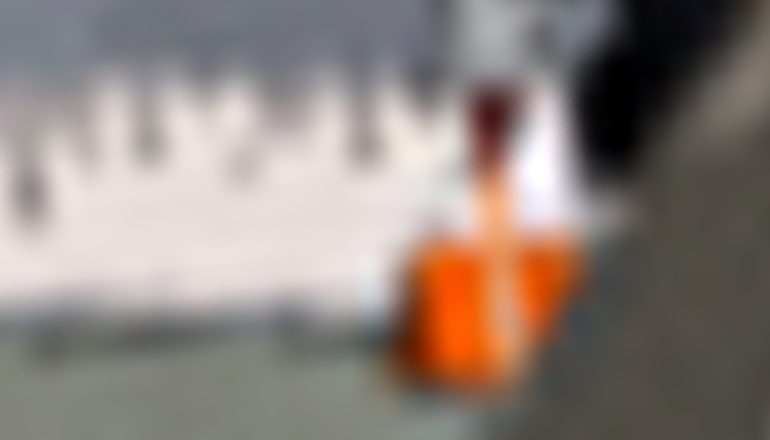

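The pointer (490) is almost in line with the needle (493) and line (~500). One last 0.7 mm step, then hold and hand in.

Request:
drive_tool(
  commands=[
    [[-0.1,-0.7,0,0,0,0,-1],[0,0,0,0,0,0,-1],[0,0,0,0,0,0,-1],[0,0,0,0,0,0,-1],[0,0,0,0,0,0,-1]],
  ],
)

```text
time: 13.75
tcp_pos: [0.5194, -0.2225, 0.0333]
ee_rot: [3.141, -0.001, 1.431]
ft_force: [4.3, 5.2, 5.7]
width: 0.285
grip_force: 39.8
```

```bash
python3 look.py l4.png; python3 -c "
from station import order;print(order.finish_job())"
```

```text
ext 90.50621769326276 [ 0.51943132 -0.22245594] [4.3 5.2 5.7] 0.28533226260936745
pointer col [575.8, 575.4, 575.0, 574.6] [617, 5258, 6285, 6777]
the job is handed in; nothing more can be done
None
```

The job is handed in at about 14 s: green, blue and yellow were pressed in that order, and the arm is held about 90.5–90.8 mm out, with the pointer within about 0.5 mm of the marker line as I measured it; no verdict came back.

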